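# Seat the bayonet plug in the sprung test socket and hold it home

## Robot

A 7-joint arm with a two-finger parallel gripper is mounted at the origin on the work surface. World frame = base frame: x ahead of the robot, y to its left, z up, the work surface at z = 0. Lengths are in m, angles in rad, forces in N, time in s.
With the tool pointing down it reaches from about 0.4 to 0.85 m from the base axis. Payload 10.4 kg.
Tool frame: the origin (TCP) lies on the centre line of the jaws, within the pads' length; the fingertips stand 17 mm ahead of it and the grasp point (between the pads) lies 2 mm behind it; z points along the fingers, y is the line along which they close (so a half turn about z gives the same grasp; the last joint's range is limited). The gripper opens to 85 mm and grips with 20 to 120 N. Pads are 22 mm wide; open, the fingers measure 114 mm over their backs; the gripper's body (76 mm by 85 mm) begins 54 mm behind the grasp point. The pads swing forward as they close: fully open they stand 13 mm farther back than shut.
Start: joints at [1.194, 0.332, -0.065, 1.46, 0.022, 1.35, -0.088], TCP at [0.217, -0.586, 0.248] pointing down, gripper open.
Joint ranges: [-2.6, 2.6], [-0.5, 2.12], [-1.47, 1.34], [0.16, 2.42], [-1.27, 4.41], [0.06, 2.06], [-2.6, 2.6]. Speed limits (rad/s): [2.22, 2.22, 2.79, 2.79, 3.14, 3.14, 3.14].

## Interface

Orientations are given as a unit quaternion [x, y, z, w].
In Python, from workcell import get_obs, optics, job gives the robot as it stands. The module is installed in compiled form; this text tells all that it offers.
- The arm moves only by the tool send_rows, never from a script. Its argument "plan" is a list that holds one entry, the list of rows, each a list of 7 numbers: the turn, a rotation vector about the tool's x, y, z in units of 1.5 rad (1.0 is 1.5 rad), then the shift along the tool's x, y, z in units of 20 cm (1.0 is 20 cm), then the opening, from 0 (shut) to 1 (fully open). A call has 1 to 20 rows; each row shifts and turns the commanded pose from where the row before left it, along the tool's axes as they then stand; what a row does not reach is not made up. A row lasts 1/12 s, in which the tool goes at most 41.7 mm and 7.16 degrees, less where a joint would pass 70% of its speed; a pose out of reach is approached as far as the arm can. A call with a number of a shift or a turn outside -1 to 1 is refused whole. A call with a gripper value outside its range is refused whole. The fingers move at their own pace and stop on an object; "squeeze" is the grip in N (left out, the last holds). Time passes only in rows, so rows that do not move let the fingers close. It gives the time, the measured TCP pose, the force, the opening and the grip force at its end, in the units of the state.
- get_obs(): the state, without advancing time (a new reading comes with each control period).
- optics.camera(name): name is "side" or "top"; returns the picture (420x560x3 uint8, red, green, blue); there is no depth.
- optics.get_calibration(name): a dict with "intrinsics" (3x3 intrinsics, pixels), "world_from_camera" (4x4, takes a point from camera to world coordinates). Camera axes: x right, y up, looking along -z (the intrinsics and any distortion apply to the point x, -y, -z); pixel columns grow to the right and rows downward; lengths in m; the calibration is good to about 2 mm. A picture is of the moment at which its call begins. get_calibration takes no time and is no camera call.
- job.hand_in(): hands the job in; it is judged then, once.
The state is a dict: "clock": time; "joint_pos": joint angles; "joint_velocities": joint speeds; "tau": joint torques, N m; "position": TCP position; "ee_rot": TCP orientation; "ft_force": force on the tool from outside, world axes, zero at the start; "torque": the same for the moment, N m; "grip_width": opening from 0.0 (shut) to 1.0 (fully open); "grasp_force": force on a finger pad.
Only numpy, scipy, OpenCV 4.12 (cv2) and the standard library are available. Lean on these libraries where they do the work, as an engineer would, in place of code of your own. Each camera call takes 0.05 s, during which the arm holds its last target. There are 200 camera calls.

## Task

Take the knurled metal plug out of the rack, put its rod down the bore of the test socket's spigot, and turn the collar until the keyways hidden inside it drop over the spigot's pins. Then push the plug down against the spring until the collar's rim sits fully home on the case, and finish while still holding it there: the program ends with the plug held down, not let go. Leave everything else on the bench where it is.

Things in the scene. Friction and masses are not known exactly. Their poses are not given: they have to be found in the camera images.
- plug: Bayonet plug, 180 g: knurled aluminium collar, 42 mm dia and 48 mm tall (plus a flat black disc, 4 mm high, on top), round a 10 mm steel rod that sticks out 24 mm below. Origin: centre of the collar's lower rim, z up. It starts upright in one of the rack's two holes, rim on the rack's top. Its yaw is the rod's: the collar spins freely on the rod, its angle unreported
- collar_grip (a point): Point on the plug's axis 34 mm above the rim. Grip the collar by its outside, 20 to 45 mm above the rim. It is hollow to 30 mm above the rim (31 mm bore). Inside the bore, unseen from outside, are three straight keyways 120 degrees apart, 8 mm wide, open at the rim. Their angle is unknown, different every time: find it by turning, at most 120 degrees, either way
- rod_tip (a point): Lower, tapered end of the plug's rod, 24 mm below the plug's origin
- rack: Fixed grey block 60 x 170 x 30 mm (x, y, z) with two upright 13 mm holes at y = -50 and +50 mm in its frame. Origin: centre of its underside
- socket: Test socket: fixed grey case 120 x 120 x 40 mm. Origin: centre of its underside. In the middle of its top stands a steel spigot, 28 mm dia, 26 mm tall (top at z = 66 mm), with an upright 13 mm bore for the rod
- socket_mouth (a point): Centre of the bore's mouth at the top of the spigot, 66 mm above the socket's underside
- pins (a point): On the spigot's axis, level with the upper side (z = 61 mm in the socket's frame) of its three steel pins, 4 mm thick, which stand out to 18 mm from the axis at 0, 120 and 240 degrees from the socket's x. Until keyways and pins meet (within about 6 degrees), the rim rests on the pins, rod guided in the bore; there the plug may be let go and regripped
- seat (a point): On the spigot's axis at the case's top, z = 40 mm in the socket's frame. Home: the plug's rim sits here, 21 mm lower than on the pins. Over the last 8 mm the rod presses a spring plunger in the bore (5 N rising to 9 N), which pushes the plug up again by 8 mm if it is let go
- blank: bystander: plain SMOOTH black plastic blanking plug, 32 mm dia, 26 mm tall head, standing in the other hole of the rack; origin at the centre of its head's underside. Not wanted
- meter: bystander: green hand-held multimeter 180 x 90 x 43 mm lying flat; origin at the centre of its underside
- screwdriver: bystander: screwdriver, 180 mm, lying flat
- breadboard: bystander: white breadboard 55 x 165 x 14 mm lying flat; origin at the centre of its underside
- tray: bystander: grey divided parts tray 100 x 140 x 35 mm; origin at the centre of its underside
- can: bystander: upright spray can, 52 mm dia, 150 mm tall; origin at the centre of its underside
- heatsink: bystander: dark finned heat sink 60 x 50 x 30 mm; origin at the centre of its underside
Not all that is in view belongs to the job. What is shaped like the plug but green or orange is not meant.

How it is judged:
On the way, in this order (a step that is already met when the one before it is completed fails the run):
1. the plug is lifted out of the rack (z of plug in the frame of rack above 0.06 m), for 0.1 s.
2. the rod's end is in the bore of the spigot (z of rod_tip in the frame of socket below 0.062 m and horizontal distance between rod_tip and socket below 0.004 m), for 0.05 s.
3. the keyways have dropped over the pins (z of plug in the frame of socket below 0.055 m and horizontal distance between plug and socket below 0.004 m), for 0.05 s.
At the end, for the whole second after the job is handed in: The plug is upright in the socket with the collar's rim on the case (within 2.5 mm in height, 4 mm sideways, about 6 degrees), at rest, and the fingers are still on it (more than 1 N), holding it down against the spring (z of plug in the frame of socket between 0.036 and 0.0425 m and horizontal distance between plug and socket below 0.004 m and angle between the z axis of plug and the z axis of socket, either way round below 0.1 rad and contact force between the fingers and plug above 1 N and linear speed of plug below 0.02 m/s); the arm keeps its last pose, push and grip.
It fails at once if a bystander is moved more than 30 mm (distance of any of blank, meter, screwdriver, breadboard, tray, can, heatsink from where it was at the start of the episode above 0.03 m).
It also fails if it takes over 58 s, if anything falls off the work surface, if the arm or the gripper's body presses on something with over 40 N, if the wrist force passes 120 N, or if a joint passes its speed limit or range.

## Working session

There is one attempt and no reset: what is moved stays moved. The work goes in short steps, Python scripts to look and compute and a tool call to move; the robot and the scene stay as the last step left them, time stands still between calls to the robot, and variables do not carry over. Pictures are saved under pics/ and viewed, at most 10 in all, crops included, and the job is handed in when it is done.

Besides the shell and the picture viewer there is one more tool, called after "Request:" as name(argument=value, ...), one argument or row to a line, values as JSON. send_rows: Moves the arm, as the interface text tells. Its arguments: {"type":"object","properties":{"plan":{"type":"array"},"squeeze":{"type":"number"}},"required":["plan"]}

```bash
mkdir -p pics; python3 - <<'E'
from workcell import get_obs, optics
import cv2,numpy as np
for n in("side","top"):
    cv2.imwrite(f"pics/{n}0.png",optics.camera(n)[:,:,::-1])
    c=optics.get_calibration(n);print(n,np.round(c["intrinsics"],1).tolist(),np.round(c["world_from_camera"],3).tolist(),[k for k in c])
o=get_obs();print({k:np.round(v,3).tolist() for k,v in o.items()})
E
```

```text
side [[389.8, 0.0, 275.7], [0.0, 389.8, 210.5], [0.0, 0.0, 1.0]] [[0.999, 0.007, -0.048, 0.518], [-0.045, 0.501, -0.864, -1.014], [0.018, 0.865, 0.501, 0.663], [0.0, 0.0, 0.0, 1.0]] ['intrinsics', 'world_from_camera']
top [[544.9, 0.0, 278.7], [0.0, 544.9, 212.7], [0.0, 0.0, 1.0]] [[-0.015, 0.988, -0.152, 0.303], [-1.0, -0.016, -0.004, 0.011], [-0.006, 0.152, 0.988, 1.738], [0.0, 0.0, 0.0, 1.0]] ['intrinsics', 'world_from_camera']
{'clock': 0.1, 'joint_pos': [1.194, 0.333, -0.065, 1.461, 0.022, 1.35, -0.088], 'joint_velocities': [-0.001, -0.002, -0.001, -0.003, -0.0, -0.001, -0.0], 'tau': [0.001, -62.674, 0.049, -39.243, 0.016, 0.007, 0.0], 'position': [0.216, -0.586, 0.248], 'ee_rot': [0.984, 0.176, -0.0, -0.001], 'ft_force': [0.242, -0.132, 0.523], 'torque': [0.04, -0.041, 0.021], 'grasp_force': 0.0, 'grip_width': 1.004}
```

View pics/top0.png

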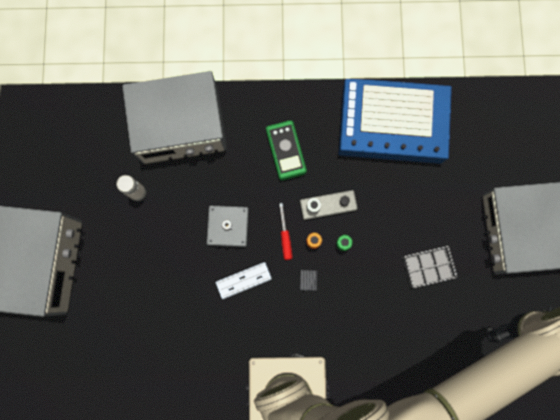

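View pics/side0.png

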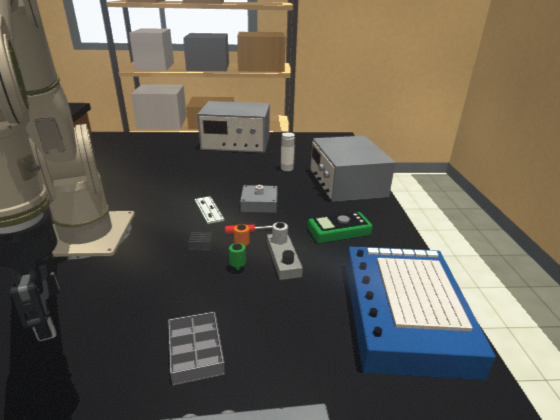

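Top view: the candidates are the metal plug with black disc at (314,205), the black blank at (344,202), an orange decoy at (314,240) and a green decoy at (345,242). By the description it's the one at (314,205). The socket is at (227,226), and the side view shows the plug at (280,232).

```bash
cat > h.py <<'E'
import numpy as np,cv2
from workcell import get_obs, optics
def ray(n,u,v):
    c=optics.get_calibration(n);K=np.array(c["intrinsics"]);T=np.array(c["world_from_camera"])
    d=np.linalg.inv(K)@[u,v,1];d=T[:3,:3]@[d[0],-d[1],-d[2]];return T[:3,3],d/np.linalg.norm(d)
def onz(n,u,v,z):
    o,d=ray(n,u,v);return o+d*(z-o[2])/d[2]
def cross(a,b):
    (o,d),(p,e)=ray("top",*a),ray("side",*b)
    s=np.linalg.lstsq(np.c_[d,-e],p-o,rcond=None)[0];x,y=o+d*s[0],p+e*s[1]
    return (x+y)/2,np.linalg.norm(x-y)
def proj(n,P):
    c=optics.get_calibration(n);q=np.linalg.inv(np.array(c["world_from_camera"]))@[*P,1]
    r=np.array(c["intrinsics"])@[q[0],-q[1],-q[2]];return r[:2]/r[2]
E
python3 - <<'E'
from h import *
t=cv2.imread("pics/top0.png");s=cv2.imread("pics/side0.png")
a=cv2.resize(t[170:270,190:370],None,fx=4,fy=4,interpolation=cv2.INTER_CUBIC)
b=cv2.resize(s[170:280,190:350],None,fx=4,fy=4,interpolation=cv2.INTER_CUBIC)
cv2.imwrite("pics/ct.png",a);cv2.imwrite("pics/cs.png",b)
g=cv2.cvtColor(t,cv2.COLOR_BGR2GRAY)
for nm,(x0,y0,x1,y1),z in(("rack",(296,185,362,222),.03),("sock",(200,198,255,252),.04)):
    m=(g[y0:y1,x0:x1]>70).astype(np.uint8)
    c=max(cv2.findContours(m,0,2)[0],key=cv2.contourArea)+[x0,y0]
    r=cv2.minAreaRect(c);bx=cv2.boxPoints(r);w=np.array([onz("top",*p,z) for p in bx])
    print(nm,np.round(r[0],1),np.round(w[:,:2].mean(0),4),"edges",[(round(np.linalg.norm(w[i]-w[i-1]),3),round(np.degrees(np.arctan2(*(w[i]-w[i-1])[1::-1])),1)) for i in range(4)])
E
```

```text
rack [328.3 204.2] [ 0.5897 -0.1404] edges [(np.float64(0.068), np.float64(8.9)), (np.float64(0.178), np.float64(-80.5)), (np.float64(0.068), np.float64(-171.9)), (np.float64(0.177), np.float64(99.5))]
sock [227.1 225.3] [0.5262 0.1808] edges [(np.float64(0.127), np.float64(86.1)), (np.float64(0.127), np.float64(-2.7)), (np.float64(0.128), np.float64(-94.0)), (np.float64(0.127), np.float64(176.6))]
```

View pics/ct.png

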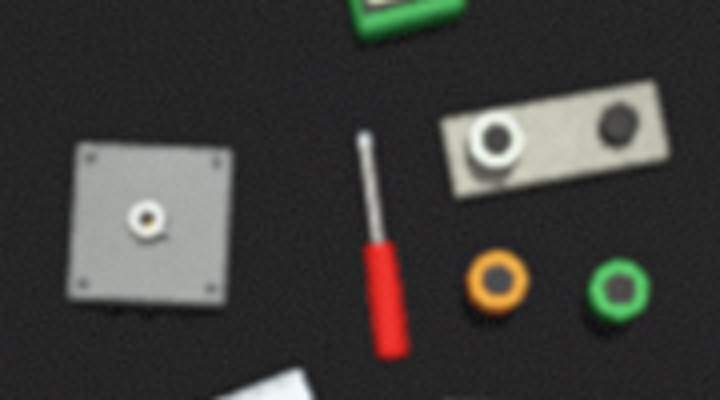

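View pics/cs.png

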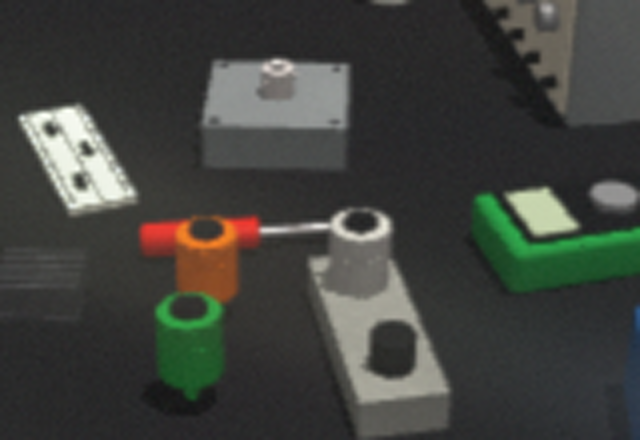

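The close crop confirms the choice: a white-metal knurled collar with a black disc at crop (497,139), taller than the smooth black blank at (618,124). The spigot is at (147,219) in that crop. Next I refine both centres from both views.

```bash
python3 - <<'E'
from h import *
T=np.mean([cv2.cvtColor(optics.camera("top"),cv2.COLOR_RGB2GRAY).astype(float) for _ in range(6)],0)
S=np.mean([cv2.cvtColor(optics.camera("side"),cv2.COLOR_RGB2GRAY).astype(float) for _ in range(6)],0)
np.savez("avg.npz",T=T,S=S)
def up(I,x0,y0,x1,y1,k=8):
    return cv2.resize(I[y0:y1,x0:x1],None,fx=k,fy=k,interpolation=cv2.INTER_CUBIC)
def blobs(I,box,th,dark,k=8):
    a=up(I,*box);m=((a<th) if dark else (a>th)).astype(np.uint8)
    n,l,st,c=cv2.connectedComponentsWithStats(m)
    out=[]
    for i in range(1,n):
        if st[i,4]>150:
            hull=cv2.convexHull(max(cv2.findContours((l==i).astype(np.uint8),0,2)[0],key=cv2.contourArea))
            M=cv2.moments(hull); cc=(M["m10"]/M["m00"],M["m01"]/M["m00"])
            out.append([round((q+.5)/k-.5+o,2) for q,o in zip(cc,box)]+[st[i,4]/k/k]+[x/k for x in st[i,2:4]])
    return out
print(np.round(T[203:212,305:324]).astype(int)); print(np.round(T[220:232,220:236]).astype(int))
for nm,I,box,th,d in(("plugdisc top",T,(306,197,322,213),130,True),("plugring top",T,(304,195,324,215),200,False),("spig top",T,(218,216,237,236),175,False),
  ("plugdisc side",S,(272,220,289,232),110,True),("spig side",S,(250,182,269,197),150,False)):
    print(nm)
    for r in blobs(I,box,th,d):
        n=nm.split()[1];z=.082 if "plug" in nm else .066
        print(r,np.round(onz(n,r[0],r[1],z),4))
E
```

```text
[[196 194 214 235 236 189 118  80  71  72  73  95 158 222 234 223 205 200
  199]
 [193 185 207 234 236 183 107  74  74  72  71  80 135 208 235 230 214 203
  200]
 [186 168 193 234 236 185 108  74  74  73  71  80 139 213 236 229 213 200
  199]
 [183 155 178 232 238 199 128  83  71  71  74 100 166 227 237 223 204 198
  198]
 [183 147 162 223 240 228 177 122  89  82 100 150 210 236 234 214 198 197
  199]
 [182 143 137 190 234 240 226 183 154 149 165 208 235 235 219 198 194 198
  199]
 [182 141 111 141 193 230 236 232 225 224 227 235 235 214 185 184 194 196
  198]
 [184 146 104 102 141 184 215 232 236 236 233 226 203 174 166 184 196 198
  197]
 [188 158 116  96 101 125 154 179 188 186 180 164 146 148 172 193 199 198
  198]]
[[165 166 166 172 182 198 209 210 200 183 172 168 168 169 168 168]
 [166 167 174 194 216 226 229 232 229 212 187 170 169 169 169 168]
 [165 169 189 219 229 215 201 208 228 230 205 176 168 168 169 169]
 [165 174 202 228 218 171 134 146 192 225 214 179 164 165 168 168]
 [165 176 210 228 197 131  87 104 166 219 218 179 161 164 167 168]
 [164 170 202 227 201 143 114 138 1
[... 707 characters left out ...]
, np.float64(4.375)] [ 0.5608 -0.0812  0.082 ]
plugring top
[314.33, 204.01, np.float64(102.609375), np.float64(17.25), np.float64(13.375)] [ 0.582  -0.0926  0.082 ]
[304.09, 203.26, np.float64(3.984375), np.float64(1.625), np.float64(6.0)] [ 0.5849 -0.0611  0.082 ]
[320.58, 212.49, np.float64(4.9375), np.float64(3.25), np.float64(2.375)] [ 0.5553 -0.1111  0.082 ]
spig top
[226.22, 223.77, np.float64(66.609375), np.float64(10.125), np.float64(9.75)] [0.5272 0.1808 0.066 ]
plugdisc side
[280.0, 225.5, np.float64(129.84375), np.float64(17.0), np.float64(12.0)] [ 0.5816 -0.0953  0.082 ]
spig side
[259.46, 186.68, np.float64(27.046875), np.float64(10.75), np.float64(4.25)] [0.5268 0.1787 0.066 ]
```

Both views agree to about 2 mm: plug at (0.581,-0.091), spigot at (0.527,0.180). First I move above the plug, then yaw +30°.

Request:
send_rows(
  plan=[
    [[0,0,0,0.05,-0.034,0,1],[0,0,0,0.1,-0.066,0,1],[0,0,0,0.15,-0.1,0,1],[0,0,0,0.15,-0.1,0,1],[0,0,0,0.15,-0.1,0,1],[0,0,0,0.15,-0.1,0,1],[0,0,0,0.15,-0.1,0,1],[0,0,0,0.15,-0.1,0,1],[0,0,0,0.15,-0.1,0,1],[0,0,0,0.15,-0.1,0,1],[0,0,0,0.15,-0.1,0,1],[0,0,0,0.15,-0.1,0,1],[0,0,0,0.15,-0.1,0,1],[0,0,0,0.15,-0.1,0,1],[0,0,0,0.15,-0.1,0,1],[0,0,0,0.15,-0.1,0,1],[0,0,0,0.15,-0.1,0,1],[0,0,0,0.15,-0.1,0,1],[0,0,0,0.1,-0.066,0,1],[0,0,0,0,0,0,1]],
  ],
)

```text
clock: 2.37
position: [0.593, -0.064, 0.2482]
ee_rot: [0.984, 0.18, 0.001, -0.001]
ft_force: [-0.5, 0.8, -0.1]
grip_width: 1.003
grasp_force: 0.0
```

Request:
send_rows(
  plan=[
    [[0,0,-0.07,0,0,0,1],[0,0,-0.07,0,0,0,1],[0,0,-0.07,0,0,0,1],[0,0,-0.07,0,0,0,1],[0,0,-0.07,0,0,0,1],[0,0,0,0,0,0,1],[0,0,0,0,0,0,1]],
  ],
)

```text
clock: 2.95
position: [0.5911, -0.071, 0.2484]
ee_rot: [0.906, 0.424, -0.0, 0.0]
ft_force: [-0.8, 0.8, 0.4]
grip_width: 1.001
grasp_force: 0.0
```

```bash
cat >> h.py <<'E'
from scipy.spatial.transform import Rotation as Ro
def rep(target=None):
    o=get_obs();R=Ro.from_quat(o["ee_rot"]);M=R.as_matrix()
    print("t",round(float(o["clock"]),2),"p",np.round(o["position"],4),"yaw",round(np.degrees(np.arctan2(M[1,0],M[0,0])),2),"zax",np.round(M[:,2],4),"q",np.round(o["joint_pos"],2),"F",np.round(o["ft_force"],1),"g",np.round(o["grip_width"],3),np.round(o["grasp_force"],1))
    if target is not None: print("units",np.round(M.T@(np.array(target)-o["position"])/.2,4))
E
python3 -c "
from h import *
rep([.581,-.091,.10])"
```

```text
t 2.95 p [ 0.5911 -0.071   0.2484] yaw 50.18 zax [ 0.e+00 -2.e-04 -1.e+00] q [ 0.5   0.32 -0.57  1.52  0.17  1.35 -0.78] F [-0.8  0.8  0.4] g 1.001 0.0
units [-0.1089  0.0252  0.7419]
```

Request:
send_rows(
  plan=[
    [[0,0,0,-0.036,0.0084,0,1],[0,0,0,-0.036,0.0084,0.04,1],[0,0,0,-0.037,0.0084,0.1,1],[0,0,0,0,0,0.1,1],[0,0,0,0,0,0.1,1],[0,0,0,0,0,0.1,1],[0,0,0,0,0,0.06,1],[0,0,0,0,0,0,1],[0,0,0,0,0,0,1],[0,0,0,0,0,0,1]],
  ],
)

```text
clock: 3.78
position: [0.5819, -0.0915, 0.1495]
ee_rot: [0.905, 0.425, 0.001, 0.0]
ft_force: [0.3, 0.9, -0.1]
grip_width: 0.995
grasp_force: 0.0
```

```bash
python3 -c "
from h import *
rep([.581,-.091,.0635])
t=optics.camera('top')[:,:,::-1];s=optics.camera('side')[:,:,::-1]
a=cv2.resize(t[165:245,270:370],(500,400),interpolation=2);b=cv2.resize(s[160:260,240:315],(300,400),interpolation=2)
cv2.imwrite('pics/over.png',np.hstack([a,b]))"
```

```text
t 3.78 p [ 0.5819 -0.0915  0.1495] yaw 50.32 zax [ 1.5e-03 -4.0e-04 -1.0e+00] q [ 0.52  0.38 -0.55  1.66  0.21  1.16 -0.77] F [ 0.3  0.9 -0.1] g 0.995 0.0
units [-0.001  -0.0057  0.4298]
```

View pics/over.png

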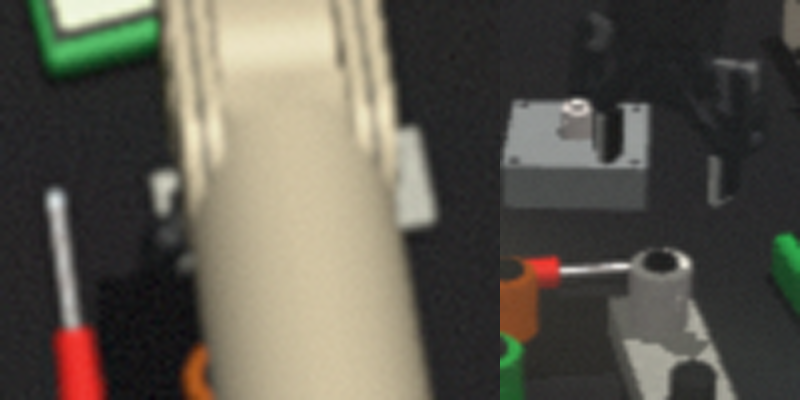

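The side view has the plug (crop x≈660) centred between the fingers (x≈610 and 718), while the arm hides it from the top camera. I descend and close.

Request:
send_rows(
  plan=[
    [[0,0,0,0,-0.003,0.06,1],[0,0,0,0,-0.003,0.06,1],[0,0,0,0,0,0.06,1],[0,0,0,0,0,0.06,1],[0,0,0,0,0,0.06,1],[0,0,0,0,0,0.06,1],[0,0,0,0,0,0.05,1],[0,0,0,0,0,0.02,1],[0,0,0,0,0,0,1],[0,0,0,0,0,0,1]],
  ],
  squeeze=30,
)

```text
clock: 4.72
position: [0.5806, -0.0905, 0.0623]
ee_rot: [0.905, 0.425, 0.0, -0.0]
ft_force: [0.7, 0.2, 0.2]
grip_width: 1.0
grasp_force: 0.0
```

Request:
send_rows(
  plan=[
    [[0,0,0,0,0,0,0.4],[0,0,0,0,0,0,0.4],[0,0,0,0,0,0,0.3],[0,0,0,0,0,0,0.2],[0,0,0,0,0,0,0.2],[0,0,0,0,0,0,0.2],[0,0,0,0,0,0,0.2],[0,0,0,0,0,0,0.2],[0,0,0,0,0,0,0.2],[0,0,0,0,0,0,0.2]],
  ],
)

```text
clock: 5.55
position: [0.5808, -0.0907, 0.063]
ee_rot: [0.905, 0.425, 0.0, 0.0]
ft_force: [-1.3, -0.3, 6.0]
grip_width: 0.481
grasp_force: 30.1
```

```bash
python3 -c "
from h import *
rep([.581,-.091,.0635])"
```

```text
t 5.55 p [ 0.5808 -0.0907  0.063 ] yaw 50.35 zax [ 9.e-04 -4.e-04 -1.e+00] q [ 0.5   0.48 -0.52  1.73  0.27  1.   -0.81] F [-1.3 -0.3  6. ] g 0.481 30.1
units [-0.0005  0.0019 -0.0027]
```

Request:
send_rows(
  plan=[
    [[0,0,0,0,0,0,0.2],[0,0,0,0,0,0,0.2],[0,0,0,0,0,-0.03,0.2],[0,0,0,0,0,-0.05,0.2],[0,0,0,0,0,-0.07,0.2],[0,0,0,0,0,-0.07,0.2],[0,0,0,0,0,-0.07,0.2],[0,0,0,0,0,-0.07,0.2],[0,0,0,0,0,-0.07,0.2],[0,0,0,0,0,-0.04,0.2],[0,0,0,0,0,-0.03,0.2],[0,0,0,0,0,0,0.2],[0,0,0,0,0,0,0.2]],
  ],
  squeeze=60,
)

```text
clock: 6.63
position: [0.5803, -0.0906, 0.1623]
ee_rot: [0.905, 0.425, -0.0, 0.0]
ft_force: [-0.7, 0.2, -1.8]
grip_width: 0.474
grasp_force: 61.3
```

```bash
python3 -c "
from h import *
rep([.527,.180,.163])"
```

```text
t 6.63 p [ 0.5803 -0.0906  0.1623] yaw 50.36 zax [-1.e-04 -2.e-04 -1.e+00] q [ 0.53  0.37 -0.55  1.65  0.2   1.19 -0.76] F [-0.7  0.2 -1.8] g 0.474 61.3
units [ 0.8719 -1.0683 -0.0039]
```

Request:
send_rows(
  plan=[
    [[0,0,0,0.04,-0.049,0,0.2],[0,0,0,0.08,-0.098,0,0.2],[0,0,0,0.09,-0.11,0,0.2],[0,0,0,0.09,-0.11,0,0.2],[0,0,0,0.09,-0.11,0,0.2],[0,0,0,0.09,-0.11,0,0.2],[0,0,0,0.09,-0.11,0,0.2],[0,0,0,0.09,-0.11,0,0.2],[0,0,0,0.09,-0.11,0,0.2],[0,0,0,0.08,-0.098,0,0.2],[0,0,0,0.042,-0.053,0,0.2],[0,0,0,0,0,0,0.2],[0,0,0,0,0,0,0.2],[0,0,0,0,0,0,0.2]],
  ],
)

```text
clock: 7.8
position: [0.5269, 0.1794, 0.1617]
ee_rot: [0.905, 0.425, -0.001, 0.0]
ft_force: [0.4, -1.1, -1.5]
grip_width: 0.471
grasp_force: 61.2
```

```bash
python3 -c "
from h import *
rep([.527,.180,.130])
s=optics.camera('side')[:,:,::-1]
cv2.imwrite('pics/soc.png',cv2.resize(s[125:225,210:310],(800,600)[::1] and (600,600),interpolation=2))
for z in(.063,.130): print(proj('side',[.527,.18,.066]), proj('side',[.527,.18,.105]))"
```

```text
t 7.8 p [0.5269 0.1794 0.1617] yaw 50.33 zax [-9.e-04 -8.e-04 -1.e+00] q [ 0.18  0.33 -0.69  1.72  0.22  1.17 -1.27] F [ 0.4 -1.1 -1.5] g 0.471 61.2
units [ 0.0028 -0.0016  0.1585]
[259.51679747 186.50310534] [259.48730518 176.11992035]
[259.51679747 186.50310534] [259.48730518 176.11992035]
```

View pics/soc.png

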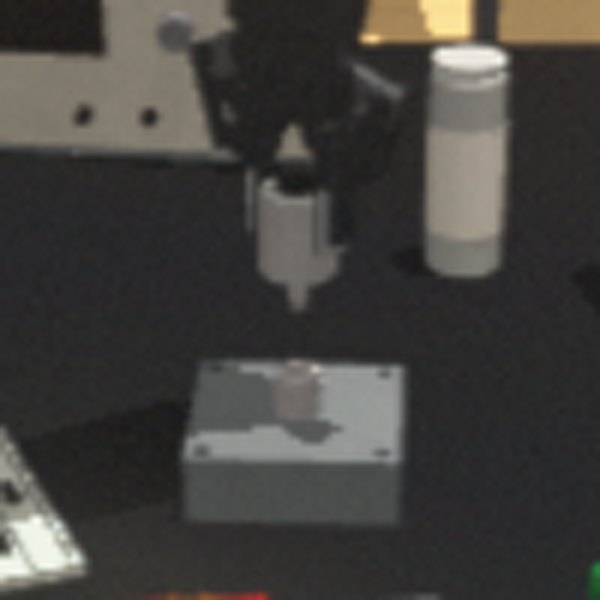

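The rod (crop 298,295) is straight above the spigot (298,380). I lower slowly into the bore, first to a rim height of about 0.072.

Request:
send_rows(
  plan=[
    [[0,0,0,0.0015,-0.0015,0.03,0.2],[0,0,0,0.0015,0,0.04,0.2],[0,0,0,0,0,0.04,0.2],[0,0,0,0,0,0.04,0.2],[0,0,0,0,0,0.03,0.2],[0,0,0,0,0,0.02,0.2],[0,0,0,0,0,0.02,0.2],[0,0,0,0,0,0.02,0.2],[0,0,0,0,0,0.02,0.2],[0,0,0,0,0,0,0.2],[0,0,0,0,0,0,0.2]],
  ],
)

```text
clock: 8.77
position: [0.5274, 0.1807, 0.1102]
ee_rot: [0.905, 0.425, -0.0, 0.0]
ft_force: [-1.7, -0.1, -2.6]
grip_width: 0.47
grasp_force: 61.2
```

```bash
python3 -c "
from h import *
rep([.527,.180,.094])"
```

```text
t 8.77 p [0.5274 0.1807 0.1102] yaw 50.36 zax [-1.e-04 -1.e-04 -1.e+00] q [ 0.15  0.39 -0.67  1.77  0.27  1.08 -1.31] F [-1.7 -0.1 -2.6] g 0.47 61.2
units [-0.0037  0.0007  0.081 ]
```

No vertical force with the tip below the mouth, so the rod is in the bore. Now down onto the pins.

Request:
send_rows(
  plan=[
    [[0,0,0,-0.001,0,0.02,0.2],[0,0,0,0,0,0.02,0.2],[0,0,0,0,0,0.015,0.2],[0,0,0,0,0,0.015,0.2],[0,0,0,0,0,0.01,0.2],[0,0,0,0,0,0.01,0.2],[0,0,0,0,0,0,0.2],[0,0,0,0,0,0,0.2]],
  ],
)

```text
clock: 9.43
position: [0.5271, 0.1804, 0.0921]
ee_rot: [0.905, 0.425, -0.0, -0.0]
ft_force: [-0.9, -1.2, -2.2]
grip_width: 0.477
grasp_force: 61.4
```

```bash
python3 -c "
from h import *
rep([.527,.180,.094])"
```

```text
t 9.43 p [0.5271 0.1804 0.0921] yaw 50.35 zax [-4.e-04 -2.e-04 -1.e+00] q [ 0.15  0.41 -0.67  1.79  0.29  1.05 -1.32] F [-0.9 -1.2 -2.2] g 0.477 61.4
units [-0.0019  0.0008 -0.0096]
```

Request:
send_rows(
  plan=[
    [[0,0,0,0,0,0.007,0.2],[0,0,0,0,0,0.007,0.2],[0,0,0,0,0,0,0.2],[0,0,0,0,0,0,0.2]],
  ],
)

```text
clock: 9.77
position: [0.5271, 0.1804, 0.0893]
ee_rot: [0.905, 0.425, -0.0, 0.0]
ft_force: [-1.4, -0.5, -2.5]
grip_width: 0.474
grasp_force: 61.4
```

Request:
send_rows(
  plan=[
    [[0,0,0,0,0,0.007,0.2],[0,0,0,0,0,0.007,0.2],[0,0,0,0,0,0,0.2],[0,0,0,0,0,0,0.2]],
  ],
)

```text
clock: 10.1
position: [0.5271, 0.1804, 0.0865]
ee_rot: [0.905, 0.425, -0.0, 0.0]
ft_force: [-2.4, -0.7, -2.7]
grip_width: 0.476
grasp_force: 61.4
```

Request:
send_rows(
  plan=[
    [[0,0,0,0,0,0.007,0.2],[0,0,0,0,0,0.007,0.2],[0,0,0,0,0,0.007,0.2],[0,0,0,0,0,0,0.2],[0,0,0,0,0,0,0.2]],
  ],
)

```text
clock: 10.52
position: [0.5271, 0.1804, 0.0822]
ee_rot: [0.905, 0.425, -0.0, 0.0]
ft_force: [-1.8, -0.5, -3.0]
grip_width: 0.477
grasp_force: 61.4
```

```bash
python3 -c "
from h import *
rep([.527,.180,.094])
s=optics.camera('side')[:,:,::-1]
cv2.imwrite('pics/soc2.png',cv2.resize(s[150:220,225:295],(600,600),interpolation=2))"
```

```text
t 10.52 p [0.5271 0.1804 0.0822] yaw 50.35 zax [-3.e-04 -2.e-04 -1.e+00] q [ 0.14  0.42 -0.66  1.79  0.3   1.03 -1.33] F [-1.8 -0.5 -3. ] g 0.477 61.4
units [-0.0019  0.0008 -0.0589]
```

View pics/soc2.png

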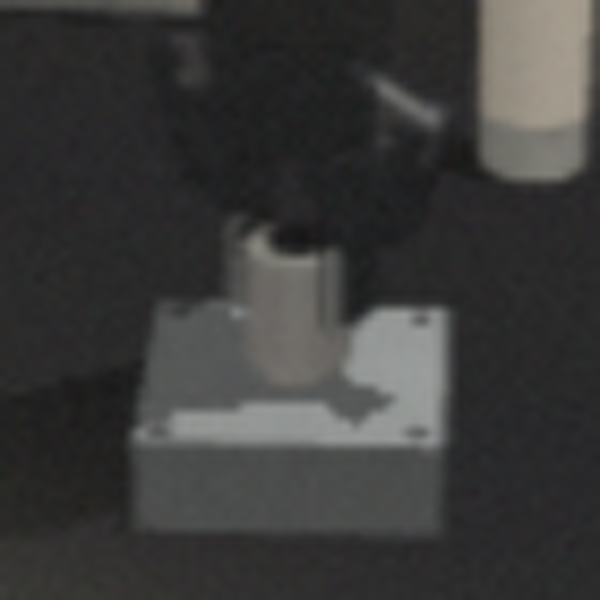

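The collar, with rim front at crop (295,385), sits low over the spigot, as if the keyways were already aligned. I check the rim height from that pixel.

```bash
python3 -c "
from h import *
v=150+385.5*7/60-.5
print(v,[(z,proj('side',[.5265,.180-.021,z]).round(1)) for z in(.040,.049,.055,.061,.066)])
for v in (-.7,0,.7):
  o,d=ray('side',259.4,194.5+v);print(o+d*(.159-o[1])/d[1])"
```

```text
194.475 [(0.04, array([259.4, 196.1])), (0.049, array([259.4, 193.8])), (0.055, array([259.4, 192.2])), (0.061, array([259.4, 190.6])), (0.066, array([259.4, 189.3]))]
[0.52636821 0.159      0.04889175]
[0.526361   0.159      0.04621186]
[0.52635377 0.159      0.04352653]
```

The rim is at about 0.047, below the pins' 0.061, so the keyways were already aligned. Now I push home in small steps, watching the force.

Request:
send_rows(
  plan=[
    [[0,0,0,0,0,0.01,0.2],[0,0,0,0,0,0.01,0.2],[0,0,0,0,0,0.01,0.2],[0,0,0,0,0,0.005,0.2],[0,0,0,0,0,0,0.2],[0,0,0,0,0,0,0.2],[0,0,0,0,0,0,0.2]],
  ],
)

```text
clock: 11.15
position: [0.5273, 0.1806, 0.0761]
ee_rot: [0.905, 0.425, 0.0, 0.0]
ft_force: [-5.7, -2.1, 7.3]
grip_width: 0.474
grasp_force: 62.2
```

Request:
send_rows(
  plan=[
    [[0,0,0,0,0,0.005,0.2],[0,0,0,0,0,0.005,0.2],[0,0,0,0,0,0,0.2],[0,0,0,0,0,0,0.2],[0,0,0,0,0,0,0.2]],
  ],
)

```text
clock: 11.57
position: [0.5273, 0.1806, 0.0743]
ee_rot: [0.905, 0.425, 0.0, 0.0]
ft_force: [-6.4, -3.3, 10.1]
grip_width: 0.471
grasp_force: 62.3
```

Request:
send_rows(
  plan=[
    [[0,0,0,-0.003,-0.002,0.004,0.2],[0,0,0,0,0,0.004,0.2],[0,0,0,0,0,0,0.2],[0,0,0,0,0,0,0.2],[0,0,0,0,0,0,0.2]],
  ],
)

```text
clock: 11.98
position: [0.5272, 0.1806, 0.0732]
ee_rot: [0.905, 0.425, 0.001, 0.0]
ft_force: [-6.1, -2.5, 11.9]
grip_width: 0.479
grasp_force: 62.8
```

Request:
send_rows(
  plan=[
    [[0,0,0,0,0,0.004,0.2],[0,0,0,0,0,0.004,0.2],[0,0,0,0,0,0,0.2],[0,0,0,0,0,0,0.2],[0,0,0,0,0,0,0.2]],
  ],
)

```text
clock: 12.4
position: [0.5273, 0.1806, 0.073]
ee_rot: [0.905, 0.425, 0.001, 0.001]
ft_force: [-14.8, -6.5, 29.6]
grip_width: 0.476
grasp_force: 64.5
```

The force jumps at TCP z=0.073, exactly the expected height for home. One visual check before handing in.

```bash
python3 -c "
from h import *
s=optics.camera('side')[:,:,::-1]
cv2.imwrite('pics/fin.png',cv2.resize(s[150:220,225:295],(600,600),interpolation=2))
rep()
v=proj('side',[.527,.159,.04]);print((v-[225,150]+.5)*60/7)"
```

```text
t 12.45 p [0.5273 0.1806 0.0731] yaw 50.35 zax [ 2.2e-03 -8.0e-04 -1.0e+00] q [ 0.14  0.43 -0.66  1.8   0.31  1.01 -1.33] F [-14.1  -8.1  29.9] g 0.474 64.5
[300.79607317 399.56704686]
```

View pics/fin.png

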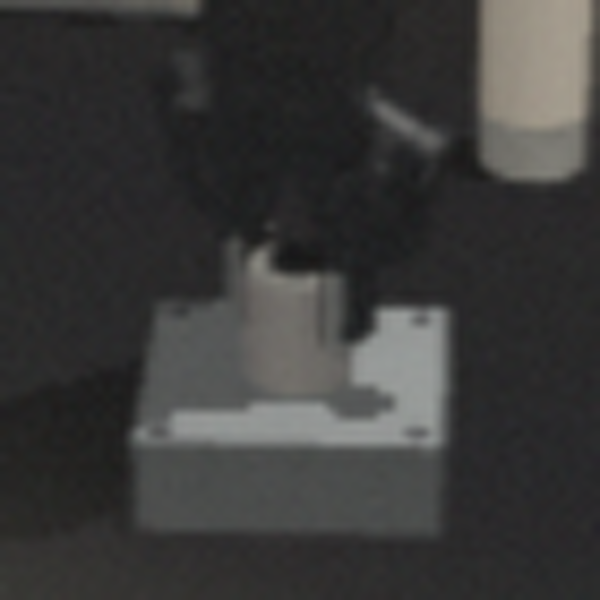

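The rim is on the case at crop (298,396), against (301,400) predicted for home. The disc moved down about 19 px, matching the tool's 9 mm, so the plug did not slip in the grip.

```bash
python3 -c "
from workcell import job
print(job.hand_in())"
```

```text
the job is handed in; nothing more can be done
None
```

The plug was handed in held down at home in the socket (tool at the expected height, about 30 N upward force, 64 N grip); no collar turning was needed because the keyways were already aligned, and `hand_in` returned no verdict.

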